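# Open the fume hood to its working height

## Robot

A 6-joint arm with a two-finger parallel gripper is mounted at the origin on a cart in front of the work surface, level with it; the furniture and walls round the work are solid. World frame = base frame: x ahead of the robot, y to its left, z up, the work surface at z = 0. Lengths are in m, angles in degrees, forces in N, time in s.
With the tool pointing down it reaches from about 0.3 to 0.75 m from the base axis. Payload 8.5 kg.
Tool frame: the origin (TCP) lies midway between the tips of the shut fingers; the grasp point (between the pads) lies 19 mm behind it (env.hold_point_z is the distance from the TCP to the grasp point, in m); z points along the fingers, y is the line along which they close (so a half turn about z gives the same grasp; the last joint's range is limited). The gripper opens to 85 mm and grips with 20 to 120 N. Pads are 22 mm wide; open, the fingers measure 114 mm over their backs; the gripper's body (76 mm by 85 mm) begins 54 mm behind the grasp point. The pads swing forward as they close: fully open they stand 13 mm farther back than shut.
Start: joints at [51.606, 21.807, 74.336, -0, 83.858, -12.336], TCP at [0.242, 0.494, 0.231] pointing down, gripper open.
Joint ranges: [-178.18, 178.18], [-50.72, 133.34], [12.68, 142.11], [-81.47, 261.47], [9.98, 163.14], [-165.26, 165.26]. Speed limits (degrees/s): [136.94, 136.94, 180, 180, 180, 180].

## Interface

Orientations are given as a 3x3 rotation matrix whose columns are the frame's x, y, z axes.
In Python, from rig import observe, get_image, camera_info, env gives the robot as it stands.
- The arm moves only by the tool drive_tool, never from a script. Its arguments are lists of equal length, an entry for each row: "offset": the shift along the tool's x, y, z in units of 40 mm (1.0 is 40 mm), a list of three; "turn": the turn, a rotation vector about the tool's x, y, z in units of 6 degrees (1.0 is 6 degrees), a list of three; "hand": the opening, from 0 (shut) to 1 (fully open). A call has exactly 10 rows; each row shifts and turns the commanded pose from where the row before left it, along the tool's axes as they then stand; what a row does not reach is not made up. A row lasts 1/8 s, in which the tool goes at most 62.5 mm and 10.7 degrees, less where a joint would pass 70% of its speed; a pose out of reach is approached as far as the arm can. A call is refused whole if a number of a shift passes 1 or a number of a turn 1, either way. A call with a gripper value outside its range is refused whole. The fingers move at their own pace and stop on an object; "newtons" is the grip in N (left out, the last holds). Time passes only in rows, so rows that do not move let the fingers close, or fill a call up. It gives the time, the measured TCP pose, the force, the opening and the grip force at its end, in the units of the state.
- observe(): the state, without advancing time (a new reading comes with each control period).
- get_image(name): name is "scene" or "side" or "wrist"; returns the picture (420x560x3 uint8, blue, green, red); there is no depth.
- camera_info(name): a dict with "fx", "fy", "cx", "cy" (pixels), "k1" (the pictures are not rectified: a ray, as slopes to the right and down, at radius r is drawn at 1 + k1 r^2 times it, then the intrinsics apply), "world_to_cam" (4x4, takes a point from world to camera coordinates). Camera axes: x right, y down, z forward; pixel columns grow to the right and rows downward; lengths in m; the calibration is good to about 2 mm. A picture is of the moment at which its call begins: read the wrist's pose just before it. camera_info takes no time and is no camera call; for the wrist camera it gives the pose at the moment of the call.
- env.close_job(): hands the job in; it is judged then, once.
The state is a dict: "time_s": time; "q": joint angles; "qvel": joint speeds; "joint_efforts": joint torques, N m; "position": TCP position; "tool_rot": TCP orientation; "ft_force": force on the tool from outside, world axes, zero at the start; "wrist_torque": the same for the moment, N m; "grip_width": finger opening in m; "gripper_force": force on a finger pad.
Only numpy, scipy, OpenCV 4.12 (cv2) and the standard library are available. Lean on these libraries where they do the work, as an engineer would, in place of code of your own. Each camera call takes 0.05 s, during which the arm holds its last target. There are 200 camera calls.

## Task

Get the small fume hood ready for work. First start its extraction by pressing the green button on the switch box fully down; then, with the fingertips from beneath the lip of the sliding window, push the window up until its red pointer stands within the green band beside it on the hood's right-hand post, and leave it standing there with the hand clear. Nothing is to be gripped or picked up: leave the red button and the green-banded clip alone, and the core samples, mallet and case where they are.

Things in the scene. Friction and masses are not known exactly. Their poses are not given: they have to be found in the camera images.
- hood: white fume hood, 545 mm wide, 530 high, 300 deep at its 70 high plinth, fixed. Its front slopes back 20 degrees (0.349 rad) from upright. Origin on the bench under the middle of the sloping window's foot; x points into the hood (away from the robot, within 0.12 rad), y to its left, z up. The plinth reaches 42 ahead of the origin; the steel sill on it is 95 mm above the bench
- lip_edge (a point): black lip across the window, 370 mm long (hood's y), standing 32 out from the window's sloping face, square to it, 9 thick, rounded. Point: middle of its length, at its front edge, level with its underside (152 above the bench, 4 ahead of the hood's origin with the window down). Under the lip the window's flat rail goes 46 farther down the slope. Rises with the window. (Rules: sash_c0 its underside, sash_c1 its top)
- sash (a joint): how far the sliding window is up the slope from its lowest position, m, 0 to 0.20; starts 0 to 0.02. It moves along the hood's sloping front: 0.94 m up and 0.34 m into the hood per metre. Counterweighted: it takes about 3 to 6 N along the slope to push up, and stays where it is left
- pointer (a point): tip of the red pointer on the window, at the right-hand end of the lip, 4.5 mm farther up the slope than the lip's underside; moves with the window. Axes: z up the slope, x into the hood square to the window, y to the left
- green_band (a point): middle of the front of the green band, 20 mm high and 36 mm wide, on the black clip on the hood's right-hand post, at the band's edge next to the pointer: the window's working height, 75 to 135 mm up the slope from the pointer's lowest position. Axes as the pointer's. The clip is set already and stays
- start_top (a point): centre of the top of the green start button, 28 mm across, pressed straight down: 6 mm of travel, springs back, about 5 N when fully down. On the grey switch box, 84 x 134 x 55 mm, fixed to the bench, on the left or the right before the hood
- start (a joint): how far the green button is pressed, m, 0 to 0.006
- stop_top (a point): centre of the top of the red stop button on the same box, same size, 58 mm from the green one; not to be pressed
- stop (a joint): how far the red button is pressed, m, 0 to 0.006
- core_r7: asphalt core sample, rough cylinder 86 mm across, 66 mm high, standing on the left or the right before the hood, where the switch box is not; origin under its middle; stays where it is
- core_s6: asphalt core sample, rough cylinder 85 mm across, 66 mm high, standing to the right of the hood; origin under its middle; stays where it is
- core_r18: asphalt core sample, rough cylinder 85 mm across, 66 mm high, near the bench's front edge, left; origin under its middle; stays where it is
- mallet: rubber mallet with a wooden handle, 221 mm long, lying left; stays
- weight_case: blue case, 152 x 200 x 68 mm, on the right; stays

How it is judged (in metres and radians):
On the way, in this order (a step that is already met when the one before it is completed fails the run):
1. the green start button is pressed down (value of joint start above 0.0045 m), for 0.05 s.
2. the fingers push the window up from beneath its lip, nearly to the band (contact force between the fingers and sash_c0 above 0.5 N and z of pointer in the frame of green_band above -0.03 m), for 0.1 s.
At the end, for the whole second after the job is handed in: the tip of the window's red pointer stands within the green band (no more than 10 mm above or below its middle) and the window is at rest (z of pointer in the frame of green_band between -0.01 and 0.01 m and velocity of joint sash between -0.01 and 0.01 m/s); the robot touches nothing.
It fails at once if the lip is pinched between the fingers, top and underside at once (contact force between the fingers and sash_c0 above 3 N and contact force between the fingers and sash_c1 above 3 N).
It fails at once if the red stop button is pressed (value of joint stop above 0.003 m).
It fails at once if the green-banded clip is shifted by more than 5 mm (distance of green_band from where it was at the start of the episode above 0.005 m).
It fails at once if a core sample, the mallet or the case is shifted or lifted by more than 15 mm (distance of any of core_r7, core_s6, core_r18, mallet, weight_case from where it was at the start of the episode above 0.015 m).
It also fails if it takes over 54 s, if anything falls off the work surface, if the arm or the gripper's body presses on something with over 40 N, if the wrist force passes 120 N, or if a joint passes its speed limit or range.

## Working session

There is one attempt and no reset: what is moved stays moved. The work goes in short steps, Python scripts to look and compute and a tool call to move; the robot and the scene stay as the last step left them, time stands still between calls to the robot, and variables do not carry over. Pictures are saved under pics/ and viewed, at most 11 in all, crops included, and the job is handed in when it is done.

Besides the shell and the picture viewer there is one more tool, called as a command line: name --argument value ..., lists and objects as JSON in quotes. drive_tool: Moves the arm, as the interface text tells. Its arguments: {"type":"object","properties":{"offset":{"type":"array"},"turn":{"type":"array"},"hand":{"type":"array"},"newtons":{"type":"number"}},"required":["offset","turn","hand"]}

```bash
ls; mkdir -p pics
cat > h.py <<'E'
import numpy as np, cv2
from rig import observe,get_image,camera_info,env
def ray(ci,u,v):
    x=(u-ci['cx'])/ci['fx'];y=(v-ci['cy'])/ci['fy'];a,b=x,y
    for _ in range(20):
        s=1+ci['k1']*(a*a+b*b);a,b=x/s,y/s
    M=np.array(ci['world_to_cam']);R=M[:3,:3];o=-R.T@M[:3,3];d=R.T@np.array([a,b,1.]);return o,d/np.linalg.norm(d)
def onz(ci,u,v,z):
    o,d=ray(ci,u,v);return o+d*(z-o[2])/d[2]
def tri(r1,r2):
    A=np.zeros((3,3));b=np.zeros(3)
    for o,d in (r1,r2):
        P=np.eye(3)-np.outer(d,d);A+=P;b+=P@o
    p=np.linalg.solve(A,b);return p,[np.linalg.norm((np.eye(3)-np.outer(d,d))@(p-o)) for o,d in (r1,r2)]
def proj(ci,p):
    M=np.array(ci['world_to_cam']);c=M[:3,:3]@p+M[:3,3];a,b=c[:2]/c[2];s=1+ci['k1']*(a*a+b*b)
    return np.array([ci['fx']*a*s+ci['cx'],ci['fy']*b*s+ci['cy']])
E
python3 - <<'E'
from h import *
for n in('scene','side'):
    cv2.imwrite(f'pics/{n}0.png',get_image(n));ci=camera_info(n);M=np.array(ci['world_to_cam']);print(n,-M[:3,:3].T@M[:3,3],M[2,:3],ci['fx'])
print(observe()['tool_rot'])
E
```

```text
pics
scene [-0.85189188  0.99215287  1.38199698] [ 0.63989317 -0.49745221 -0.58572863] 519.4250393006896
side [-0.4785641  -1.43739146  0.92436034] [ 0.51638133  0.75029808 -0.41279911] 537.3169839935044
[[-8.98337470e-01  4.39305288e-01 -8.09389560e-04]
 [ 4.39305940e-01  8.98336954e-01 -1.00413404e-03]
 [ 2.85983160e-04 -1.25762087e-03 -9.99999168e-01]]
```

View pics/scene0.png

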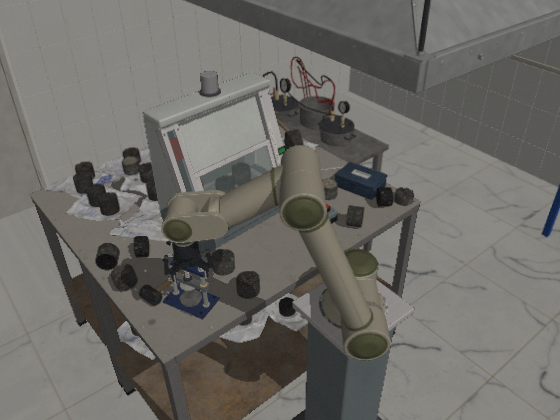

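View pics/side0.png

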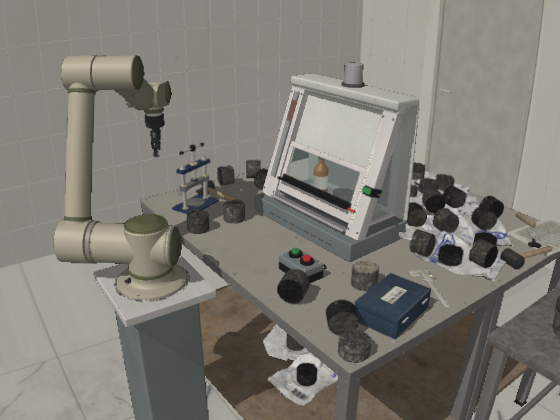

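The side view shows the switch box on the right, with green at about (296,252) and red at about (308,259). The black lip runs (277,180)–(352,213), and the green band is near (370,190).

Run:
```python
from h import *
im=cv2.imread('pics/side0.png');ci=camera_info('side')
hsv=cv2.cvtColor(im,cv2.COLOR_BGR2HSV)
def blobs(m,name):
    n,l,s,c=cv2.connectedComponentsWithStats(m)
    for i in range(1,n):
        if s[i][4]>5: print(name,s[i],c[i].round(1))
    return c
blobs(cv2.inRange(hsv,(50,110,40),(85,255,255)),'g')
blobs(cv2.inRange(hsv,(0,140,90),(8,255,255))|cv2.inRange(hsv,(172,140,90),(180,255,255)),'r')
for p in((296,252),(308,259)):
    for z in(.06,.07): print(p,z,onz(ci,*p,z).round(4))
# plinth front bottom corners roughly
a=cv2.resize(im[60:260,240:440],(780,585)[:1]*1+(600,) if 0 else (600,600),interpolation=cv2.INTER_CUBIC)
a[:, :]=a
b=cv2.resize(im[225:300,260:360],(800,600),interpolation=cv2.INTER_CUBIC)
cv2.imwrite('pics/c1.png',cv2.resize(im[135:260,255:420],(792,600),interpolation=cv2.INTER_CUBIC))
```

```text
g [363 187   8   8  52] [366.6 190.4]
g [291 249   9   5  37] [295.  251.1]
r [348 207   7   5  14] [350.8 209.5]
r [303 255   8   7  47] [306.4 257.8]
(296, 252) 0.06 [ 0.4328 -0.194   0.06  ]
(296, 252) 0.07 [ 0.4222 -0.2084  0.07  ]
(308, 259) 0.06 [ 0.4383 -0.2525  0.06  ]
(308, 259) 0.07 [ 0.4277 -0.2662  0.07  ]
```

View pics/c1.png

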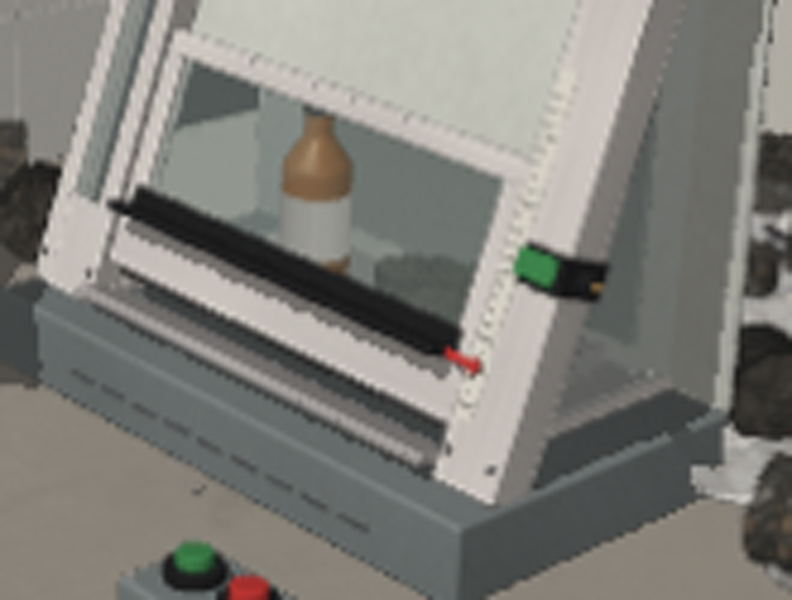

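Run:
```python
from h import *
ci=camera_info('side')
L=onz(ci,262.9,199.6,.07);R=onz(ci,350.8,245.4,.07);d=L-R;print(L,R,np.linalg.norm(d))
y=d/np.linalg.norm(d);x=np.array([y[1],-y[0],0]);o=(L+R)/2+.042*x;o[2]=0;print('o',o,'yaw',np.arctan2(x[1],x[0]))
s=np.array([.342*x[0],.342*x[1],.94]);n=np.array([.94*x[0],.94*x[1],-.342])
le=o-.004*x+[0,0,.152]
# intersect ray w/ plane of window-normal through lip edge
def hit(u,v,off):
    oo,dd=ray(ci,u,v);p=oo+dd*((le+off*n-oo)@n)/(dd@n);q=p-le;return p.round(4),'up',(q@s).round(4),'y',(q@y).round(4)
print('lipR',hit(347.3,207.9,0),'lipL',hit(278.5,177.7,0))
for f in(0,.016,.032):
    print('ptr',hit(354.6,211.7,f),'band',hit(363.5,189.5,f))
```

```text
[0.55822643 0.20652075 0.07      ] [ 0.60083666 -0.27286039  0.07      ] 0.48127114469481547
o [ 0.6213666  -0.02945127  0.        ] yaw 0.08865291858177844
lipR (array([ 0.6392, -0.2005,  0.1702]), 'up', np.float64(0.0193), 'y', np.float64(-0.172)) lipL (array([0.605 , 0.1669, 0.1659]), 'up', np.float64(0.0148), 'y', np.float64(0.197))
ptr (array([ 0.6418, -0.2352,  0.1688]), 'up', np.float64(0.0179), 'y', np.float64(-0.2068)) band (array([ 0.67  , -0.2403,  0.2448]), 'up', np.float64(0.0988), 'y', np.float64(-0.2144))
ptr (array([ 0.6545, -0.2215,  0.1602]), 'up', np.float64(0.0146), 'y', np.float64(-0.1943)) band (array([ 0.6831, -0.2267,  0.2371]), 'up', np.float64(0.0964), 'y', np.float64(-0.202))
ptr (array([ 0.6673, -0.2079,  0.1517]), 'up', np.float64(0.0113), 'y', np.float64(-0.1818)) band (array([ 0.6961, -0.2131,  0.2293]), 'up', np.float64(0.094), 'y', np.float64(-0.1896))
```

The green button is at about (0.43,-0.20). The lip runs from (0.639,-0.20,0.170) to (0.605,0.167,0.166); its length comes out at 369 mm against the given 370. The pointer has about 82 mm to rise. I'll move above the switch box now.

drive_tool --offset '[[-0.85,-0.97,-0.3],[-0.85,-0.97,-0.3],[-0.85,-0.97,0],[-0.85,-0.97,0],[-0.85,-0.97,0],[-0.85,-0.97,0],[-0.85,-0.97,0],[-0.85,-0.97,0],[-0.85,-0.97,0],[-0.85,-0.97,0]]' --turn '[[0,0,0],[0,0,0],[0,0,0],[0,0,0],[0,0,0],[0,0,0],[0,0,0],[0,0,0],[0,0,0],[0,0,0]]' --hand '[0,0,0,0,0,0,0,0,0,0]'

```text
time_s: 1.35
position: [0.3766, -0.0055, 0.2553]
tool_rot: [[-0.898, 0.44, 0.0], [0.44, 0.898, 0.0], [0.0, 0.0, -1.0]]
ft_force: [1.1, -0.1, 0.3]
grip_width: -0.0001
gripper_force: 0.0
```

drive_tool --offset '[[-0.85,-0.97,0],[-0.85,-0.97,0],[-0.8,-0.97,0],[-0.6,-0.4,0],[0,0,0],[0,0,0],[0,0,0],[0,0,0],[0,0,0],[0,0,0]]' --turn '[[0,0,0],[0,0,0],[0,0,0],[0,0,0],[0,0,-0.9],[0,0,-0.9],[0,0,-0.9],[0,0,-0.9],[0,0,-0.75],[0,0,0]]' --hand '[0,0,0,0,0,0,0,0,0,0]'

```text
time_s: 2.6
position: [0.4297, -0.1772, 0.2551]
tool_rot: [[-1.0, -0.0, -0.001], [-0.0, 1.0, 0.0], [0.001, 0.0, -1.0]]
ft_force: [-0.2, 1.1, 0.9]
grip_width: 0.0
gripper_force: 0.0
```

Run:
```python
from h import *
s=observe();print(s['time_s'],s['q'],s['position'],s['tool_rot'])
ci=camera_info('wrist');im=get_image('wrist');cv2.imwrite('pics/w1.png',im);cv2.imwrite('pics/side1.png',get_image('side'))
np.save('wM.npy',ci['world_to_cam']);M=np.array(ci['world_to_cam']);print(-M[:3,:3].T@M[:3,3],M[2,:3])
hsv=cv2.cvtColor(im,cv2.COLOR_BGR2HSV)
for nm,m in(('g',cv2.inRange(hsv,(50,110,40),(85,255,255))),('r',cv2.inRange(hsv,(0,140,90),(8,255,255))|cv2.inRange(hsv,(172,140,90),(180,255,255)))):
    n,l,st,c=cv2.connectedComponentsWithStats(m)
    for i in range(1,n):
        if st[i][4]>60:
            print(nm,st[i],c[i])
            for cc in((295,251.1) if nm=='g' else (306.4,257.8),): print(tri(ray(ci,*c[i]),ray(camera_info('side'),*cc)))
```

```text
2.6 [-3.70491499e+01  1.21640704e+01  8.44188324e+01 -5.26173459e-04
  8.34526474e+01 -1.27050171e+02] [ 0.42970062 -0.17716272  0.25510431] [[-9.99999874e-01 -1.87783445e-05 -5.00704299e-04]
 [-1.89618789e-05  9.99999933e-01  3.66550271e-04]
 [ 5.00697382e-04  3.66559720e-04 -9.99999807e-01]]
[ 0.34566445 -0.17782036  0.39698133] [ 3.21369299e-01  7.36370141e-04 -9.46953659e-01]
g [244 165  27  29 600] [257.15 179.13]
(array([ 0.4261574 , -0.19713282,  0.06682396]), [np.float64(0.00014573312763112214), np.float64(0.0001457331276311482)])
r [188 168  28  29 608] [201.96052632 182.04111842]
(array([ 0.42896232, -0.25544301,  0.06865822]), [np.float64(0.00035261875635349916), np.float64(0.0003526187563535393)])
```

View pics/w1.png

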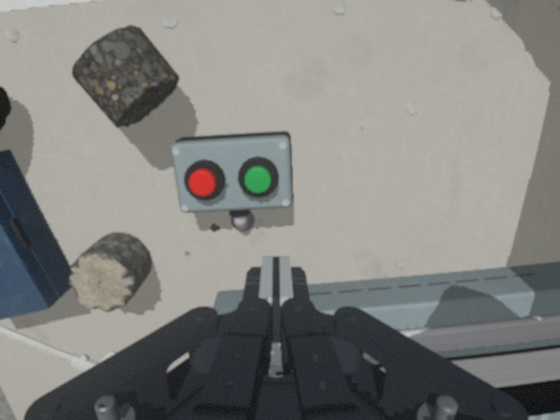

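The wrist view shows the box top-down, green at (257,179) and red at (202,182). Triangulated, green is at (0.426,-0.197,0.067), and the buttons are 58.4 mm apart, which matches. Next I'll go down and press.

drive_tool --offset '[[0.09,-0.5,0.8],[0,0,0.9],[0,0,0.9],[0,0,0.9],[0,0,0.9],[0,0,0.2],[0,0,0.1],[0,0,0.08],[0,0,0.05],[0,0,0]]' --turn '[[0,0,0],[0,0,0],[0,0,0],[0,0,0],[0,0,0],[0,0,0],[0,0,0],[0,0,0],[0,0,0],[0,0,0]]' --hand '[0,0,0,0,0,0,0,0,0,0]'

```text
time_s: 3.95
position: [0.4258, -0.197, 0.0695]
tool_rot: [[-1.0, -0.001, 0.002], [-0.001, 1.0, -0.003], [-0.002, -0.003, -1.0]]
ft_force: [-27.5, 15.2, 90.0]
grip_width: -0.0002
gripper_force: 44.6
```

The force is 90 N, so I'll back off a little and check before going on.

drive_tool --offset '[[0,0,-0.15],[0,0,0],[0,0,0],[0,0,0],[0,0,0],[0,0,0],[0,0,0],[0,0,0],[0,0,0],[0,0,0]]' --turn '[[0,0,0],[0,0,0],[0,0,0],[0,0,0],[0,0,0],[0,0,0],[0,0,0],[0,0,0],[0,0,0],[0,0,0]]' --hand '[0,0,0,0,0,0,0,0,0,0]'

```text
time_s: 5.2
position: [0.4266, -0.1974, 0.0707]
tool_rot: [[-1.0, -0.0, 0.002], [-0.0, 1.0, -0.002], [-0.002, -0.002, -1.0]]
ft_force: [-5.7, 3.5, 21.4]
grip_width: -0.0001
gripper_force: 10.6
```

Run:
```python
from h import *
s=observe();print(s['position'],s['ft_force'],s['wrist_torque'],s['q'])
a=get_image('side');w=get_image('wrist')
a=cv2.resize(a[200:300,240:360],(480,400),interpolation=cv2.INTER_CUBIC);w=cv2.resize(w[120:320,160:320],(320,400))
cv2.imwrite('pics/c2.png',np.hstack([a,w]))
```

```text
[ 0.42662298 -0.19743855  0.07074688] [-5.72806803  3.54805324 21.40709794] [ 0.72410049  0.96589139 -0.02222901] [-3.93057188e+01  2.52322051e+01  1.00304195e+02 -7.01651182e-03
  5.43246832e+01 -1.29314156e+02]
```

View pics/c2.png

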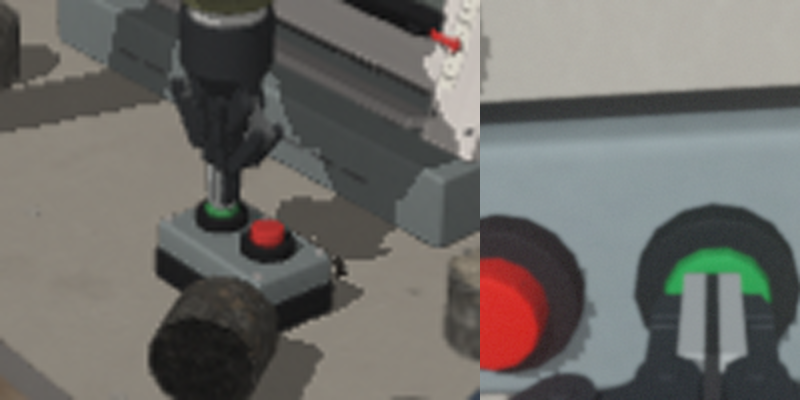

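The button is flush in its collar under the fingertips, so it's fully pressed. I'll rise and work out the arm geometry for the under-lip pose.

drive_tool --offset '[[0,0,-0.3],[0,0,-0.9],[0,0,-0.9],[0,0,-0.9],[0,0,-0.9],[0,0,-0.5],[0,0,0],[0,0,0],[0,0,0],[0,0,0]]' --turn '[[0,0,0],[0,0,0],[0,0,0],[0,0,0],[0,0,0],[0,0,0],[0,0,0],[0,0,0],[0,0,0],[0,0,0]]' --hand '[0,0,0,0,0,0,0,0,0,0]'

```text
time_s: 6.55
position: [0.4261, -0.1971, 0.2436]
tool_rot: [[-1.0, -0.001, -0.001], [-0.001, 1.0, 0.001], [0.001, 0.001, -1.0]]
ft_force: [0.3, -0.3, 0.6]
grip_width: -0.0
gripper_force: 0.0
```

Run:
```python
from h import *
from scipy.optimize import least_squares
s=observe();print(s['position'],s['ft_force'],s['q'])
S=[([51.606,21.807,74.336],[.242,.494,.231]),([-37.049,12.164,84.4188],[.4297,-.17716,.2551]),([-39.3057,25.232,100.304],[.42662,-.19744,.07075]),(list(s['q'][:3]),list(s['position']))]
def f(p):
    L1,L2,c,d,a=p;o=[]
    for q,x in S:
        q1,q2,q3=np.radians(q);r=L1*np.sin(q2)+L2*np.sin(q2+q3)+a;z=c+L1*np.cos(q2)+L2*np.cos(q2+q3)
        o+=[r*np.cos(q1)-d*np.sin(q1)-x[0],r*np.sin(q1)+d*np.cos(q1)-x[1],z-x[2]]
    return np.array(o)
k=least_squares(f,[.4,.4,0,.1,0]);print(k.x,abs(k.fun).max())
```

```text
[ 0.42612753 -0.19714693  0.24356062] [ 0.31730475 -0.2993576   0.61887638] [-3.93203313e+01  1.31730144e+01  8.50313536e+01  4.76131132e-04
  8.18690688e+01 -1.29358990e+02]
[ 0.37848625  0.34808689 -0.0756854   0.11740213  0.02732933] 0.01821956569586658
```

```bash
cat > kin.py <<'E'
import numpy as np
from scipy.optimize import least_squares
S=[([51.606,21.807,74.336],[.242,.494,.231]),([-37.049,12.164,84.4188],[.4297,-.17716,.2551]),([-39.3057,25.232,100.304],[.42662,-.19744,.07075]),([-39.3203,13.173,85.03135],[.42613,-.19715,.24356])]
def w(p,q):
    L1,L2,c,d,a,g=p;q2,q3=np.radians(q)
    return L1*np.sin(q2)+L2*np.sin(q2+q3+g)+a,c+L1*np.cos(q2)+L2*np.cos(q2+q3+g)
def f(p):
    o=[]
    for q,x in S:
        r,z=w(p,q[1:]);q1=np.radians(q[0]);d=p[3]
        o+=[r*np.cos(q1)-d*np.sin(q1)-x[0],r*np.sin(q1)+d*np.cos(q1)-x[1],z-x[2]]
    return np.array(o)
k=least_squares(f,[.5,.36,0,.1,0,.3]);P=k.x
if __name__=='__main__':
    print(P,abs(k.fun).max())
    # wrist centre = TCP + T up for tool down; T unknown ~0.25
    for T in(.2,.25,.3):
      for pitch in (-20,0,20,35,45,60): # below horizontal
        for zt in(.14,.25):
          r=.61-T*np.cos(np.radians(pitch));z=zt+T*np.sin(np.radians(pitch))-T  # down-equiv TCP
          s=least_squares(lambda q:np.array(w(P,q))-[r,z],[0,110])
          print(T,pitch,zt,s.x.round(0),'q5',round(90+pitch-s.x.sum()),round(s.cost,5))
E
python3 kin.py
```

```text
[ 5.40228776e-01  3.64861498e-01 -1.30815818e-01  1.17401864e-01
 -2.60237016e-04  2.85567438e-01] 0.00019127946725008838
0.2 -20 0.14 [ 47. 112.] q5 -90 0.0
0.2 -20 0.25 [ 33. 110.] q5 -73 0.0
0.2 0 0.14 [ 38. 113.] q5 -61 0.0
0.2 0 0.25 [ 24. 108.] q5 -42 0.0
0.2 20 0.14 [ 30. 109.] q5 -28 0.0
0.2 20 0.25 [ 18. 102.] q5 -10 0.0
0.2 35 0.14 [ 26. 103.] q5 -4 0.0
0.2 35 0.25 [17. 94.] q5 14 0.0
0.2 45 0.14 [25. 98.] q5 12 0.0
0.2 45 0.25 [17. 89.] q5 29 0.0
0.2 60 0.14 [26. 89.] q5 35 0.0
0.2 60 0.25 [19. 79.] q5 51 0.0
0.25 -20 0.14 [ 57. 119.] q5 -106 0.0
0.25 -20 0.25 [ 41. 119.] q5 -90 0.0
0.25 0 0.14 [ 45. 122.] q5 -77 0.0
0.25 0 0.25 [ 28. 118.] q5 -56 0.0
0.25 20 0.14 [ 32. 117.] q5 -39 0.0
0.25 20 0.25 [ 18. 111.] q5 -18 0.0
0.25 35 0.14 [ 26. 110.] q5 -11 0.0
0.25 35 0.25 [ 15. 102.] q5 9 0.0
0.25 45 0.14 [ 24. 104.] q5 7 0.0
0.25 45 0.25 [15. 95.] q5 25 0.0
0.25 60 0.14 [24. 93.] q5 32 0.0
0.25 60 0.25 [17. 84.] q5 49 0.0
0.3 -20 0.14 [154. 204.] q5 -288 0.0
0.3 -20 0.25 [ 52. 127.] q5 -110 0.0
0.3 0 0.14 [ 55. 130.] q5 -95 0.0
0.3 0 0.25 [ 34. 128.] q5 -73 0.0
0.3 20 0.14 [ 36. 126.] q5 -52 0.0
0.3 20 0.25 [ 18. 120.] q5 -28 0.0
0.3 35 0.14 [ 26. 117.] q5 -18 0.0
0.3 35 0.25 [ 13. 109.] q5 3 0.0
0.3 45 0.14 [ 23. 110.] q5 2 0.0
0.3 45 0.25 [ 13. 101.] q5 21 0.0
0.3 60 0.14 [23. 98.] q5 29 0.0
0.3 60 0.25 [15. 88.] q5 47 0.0
```

Model fits to 0.2 mm. A hand tilted about 54° below horizontal stays inside joint 5's range, so I'll move to a viewing pose in front of the lip.

drive_tool --offset '[[-0.3,0.88,0],[-0.3,0.88,0],[-0.3,0.88,0],[-0.3,0.88,0],[-0.3,0.88,0],[0,0,0],[0,0,0],[0,0,0],[0,0,0],[0,0,0]]' --turn '[[0,0,0],[0,0,0],[0,0,0],[0,0,-0.85],[0,-1,0],[0,-1,0],[0,-1,0],[0,-1,0],[0,-1,0],[0,-1,0]]' --hand '[0,0,0,0,0,0,0,0,0,0]'

```text
time_s: 7.8
position: [0.4828, -0.0203, 0.2441]
tool_rot: [[-0.804, -0.089, 0.588], [-0.072, 0.996, 0.052], [-0.59, -0.001, -0.807]]
ft_force: [1.1, 0.6, -0.5]
grip_width: -0.0001
gripper_force: 0.0
```

Run:
```python
from h import *
s=observe();print(s['time_s'],s['q'].__repr__(),s['position'],s['tool_rot'])
ci=camera_info('wrist');im=get_image('wrist');cv2.imwrite('pics/w2.png',im);np.save('wM2.npy',ci['world_to_cam'])
for n,p in(('L',(.605,.167,.166)),('R',(.6392,-.2005,.1702)),('ptr',(.6418,-.2352,.1688))): print(n,proj(ci,np.array(p)))
```

```text
7.8 array([ -26.477349  ,    1.70169089,  107.95529636,   27.59388311,
         41.81741518, -137.6916015 ]) [ 0.48276358 -0.02034383  0.24411126] [[-8.03948371e-01 -8.90525375e-02  5.87993760e-01]
 [-7.21789134e-02  9.96026802e-01  5.21614281e-02]
 [-5.90302652e-01 -5.05655490e-04 -8.07181841e-01]]
L [448.73167282 256.22290539]
R [ 86.08191622 260.28142639]
ptr [ 54.0984471  258.36102069]
```

View pics/w2.png

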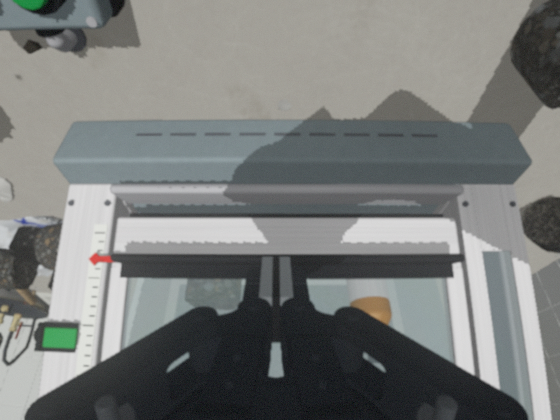

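The wrist view shows the black lip's front edge from (112,256) to (463,258), the pointer tip at (90,259), and the band's inner edge at (77,336). I'll triangulate these against the side view.

Run:
```python
from h import *
cs=camera_info('side');ci=dict(camera_info('wrist'));ci['world_to_cam']=np.load('wM2.npy')
P={}
for n,w,s in(('lipR',(112,257),(347.3,207.9)),('lipL',(463,258),(278.5,177.7)),('ptr',(90,259),(354.6,211.7)),('band',(77,336),(363.5,189.5)),('plR',(54,158),(350.8,245.4)),('plL',(530,160),(262.9,199.6))):
    p,e=tri(ray(ci,*w),ray(cs,*s));P[n]=p;print(n,p.round(4),np.round(e,4))
y=P['lipL']-P['lipR'];print(np.linalg.norm(y));y[2]=0;y/=np.linalg.norm(y);x=np.array([y[1],-y[0],0]);s=.342*x+[0,0,.94]
print('yaw',np.arctan2(x[1],x[0]),'rise',s@(P['band']-P['ptr']))
# wrist-only: lip centre row at plinth-plane check
A=onz(ci,54,158,.07);B=onz(ci,530,160,.07);print(A,B,np.linalg.norm(A-B),(A+B)/2+.042*x)
```

```text
lipR [ 0.6552 -0.1825  0.1584] [0.0008 0.0008]
lipL [0.6281 0.2006 0.1527] [0.0026 0.0026]
ptr [ 0.6648 -0.2111  0.1552] [0.0015 0.0015]
band [ 0.6957 -0.2137  0.231 ] [0.0013 0.0013]
plR [ 0.6099 -0.2623  0.0615] [0.001 0.001]
plL [ 0.6653  0.3997 -0.0323] [0.0134 0.0134]
0.3841705910167299
yaw 0.07049657964605514 rise 0.08179595561705895
[ 0.59884867 -0.25372252  0.07      ] [0.55425633 0.26928354 0.07      ] 0.5249036280684617 [0.61844818 0.01073891 0.07      ]
```

Run:
```python
from h import *
ci=dict(camera_info('wrist'));ci['world_to_cam']=np.load('wM2.npy')
for z in(.15,.156,.162):
    a=[onz(ci,u,257,z) for u in(112,120,453,463)];print(z,a[0].round(4),a[3].round(4),np.linalg.norm(a[0]-a[3]).round(4),np.linalg.norm(a[1]-a[2]).round(4))
im=cv2.imread('pics/w2.png');print(im[225:300:3,200].mean(1).astype(int));print(im[225:300:3,160].mean(1).astype(int))
print(im[262,100:128].mean(1).astype(int),im[262,445:475].mean(1).astype(int))
g=cv2.cvtColor(im,cv2.COLOR_BGR2GRAY);a=cv2.resize(g[230:290,80:250],None,fx=4.6,fy=4.6,interpolation=cv2.INTER_CUBIC)
s=cv2.imread('pics/side1.png',0)[150:220,265:375];b=cv2.resize(s,(a.shape[1],290),interpolation=cv2.INTER_CUBIC);cv2.imwrite('pics/c3.png',np.vstack([a,b]))
```

```text
0.15 [ 0.6714 -0.1902  0.15  ] [0.6363 0.2076 0.15  ] 0.3994 0.3779
0.156 [ 0.6586 -0.1844  0.156 ] [0.6248 0.1985 0.156 ] 0.3843 0.3637
0.162 [ 0.6458 -0.1785  0.162 ] [0.6134 0.1894 0.162 ] 0.3693 0.3495
[211 208 211 212 210 210 157 153 151 148  61  66  61  54  61  59  56  56
 107 119 118 118 112 113 117]
[211 208 209 211 209 209 154 153 154 148  61  65  64  66  59  59  66  63
 145 159 159 156 158 158 156]
[186 183 177 171 169 165 151 131 122 117 116 127 147 161 165 165 163 156
 151 139 120  95  73  73  68  70  73  66] [ 59  58  61  64  59  57  67  78  93 109 122 138 152 161 161 147 117 100
 102 106 131 172 202 214 215 216 217 216 217 215]
```

View pics/c3.png

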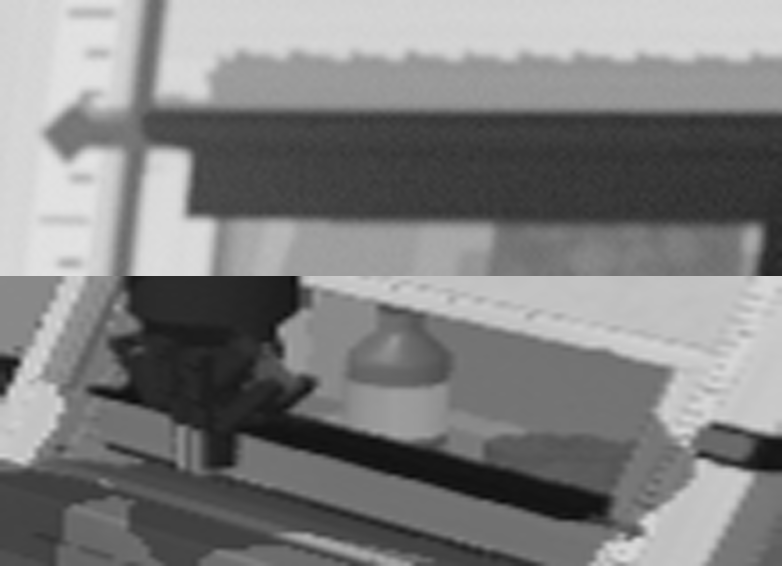

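Using the known 370 mm length, the front edge's middle is at about (0.634,0.007,0.159). Next I'll go to a point just in front of and below it.

drive_tool --offset '[[-0.09,0.06,0.66],[-0.09,0.06,0.66],[-0.09,0.06,0.66],[-0.09,0.06,0.66],[-0.09,0.06,0.66],[-0.09,0.06,0.64],[0,0,0],[0,0,0],[0,0,0],[0,0,0]]' --turn '[[0,0,0],[0,0,0],[0,0,0],[0,0,0],[0,0,0],[0,0,0],[0,0,0],[0,0,0],[0,0,0],[0,0,0]]' --hand '[0,0,0,0,0,0,0,0,0,0]'

```text
time_s: 9.1
position: [0.5912, 0.0038, 0.13]
tool_rot: [[-0.805, -0.089, 0.586], [-0.072, 0.996, 0.052], [-0.588, -0.0, -0.809]]
ft_force: [0.1, 0.2, -0.1]
grip_width: -0.0001
gripper_force: 0.0
```

Run:
```python
from h import *
s=observe();print(s['time_s'],s['q'].__repr__(),s['position'],s['tool_rot'].__repr__())
ci=camera_info('wrist');im=get_image('wrist');sd=get_image('side');cs=camera_info('side')
print('tcp side',proj(cs,np.array(s['position'])),'wrist',proj(ci,np.array(s['position'])))
a=cv2.resize(sd[150:230,250:370],(600,400),interpolation=cv2.INTER_CUBIC);b=cv2.resize(im[:,:],None,fx=.48,fy=.48)
c=np.zeros((600,600,3),np.uint8);c[:400]=a;c[400:600,:267]=b[:200,:267];cv2.imwrite('pics/c4.png',c)
```

```text
9.1 array([ -16.7357727 ,   22.0320687 ,  104.03626489,   33.40155214,
         23.4315001 , -139.16057065]) [0.59117806 0.00379507 0.12998927] array([[-8.05284990e-01, -8.93916362e-02,  5.86110246e-01],
       [-7.24591938e-02,  9.95996505e-01,  5.23509976e-02],
       [-5.88443498e-01, -3.11603342e-04, -8.08538281e-01]])
tcp side [300.18186546 201.33773652] wrist [276.54450307 274.5024395 ]
```

View pics/c4.png

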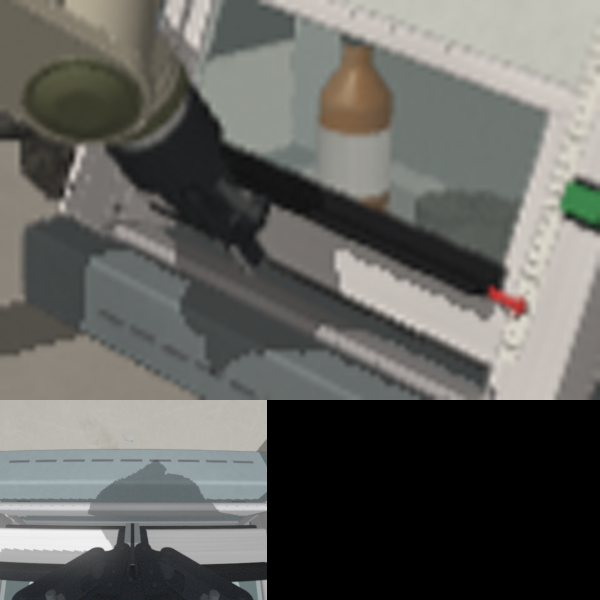

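The fingertips are just in front of the rail, below the lip, and clear. I'll move in under the lip, then up the slope slowly.

drive_tool --offset '[[-0.18,0,0.26],[-0.18,0,0.26],[-0.17,0,0.26],[0,0,0],[-0.1,0,-0.07],[-0.1,0,-0.07],[-0.1,0,-0.07],[-0.1,0,-0.07],[-0.1,0,-0.07],[0,0,0]]' --turn '[[0,0,0],[0,0,0],[0,0,0],[0,0,0],[0,0,0],[0,0,0],[0,0,0],[0,0,0],[0,0,0],[0,0,0]]' --hand '[0,0,0,0,0,0,0,0,0,0]'

```text
time_s: 10.45
position: [0.6346, 0.0079, 0.1401]
tool_rot: [[-0.805, -0.09, 0.586], [-0.073, 0.996, 0.053], [-0.588, -0.0, -0.809]]
ft_force: [-1.5, 0.2, 0.6]
grip_width: -0.0
gripper_force: 0.9
```

```bash
cat > look.py <<'E'
from h import *
import sys
s=observe();print(s['time_s'],s['q'].round(1),s['position'].round(4) if hasattr(s['position'],'round') else s['position'],np.round(s['ft_force'],1))
sd=get_image('side');hsv=cv2.cvtColor(sd,cv2.COLOR_BGR2HSV)
m=(cv2.inRange(hsv,(0,140,90),(8,255,255))|cv2.inRange(hsv,(172,140,90),(180,255,255)))[120:225,335:390]
g=cv2.inRange(hsv,(50,110,40),(85,255,255))[120:225,335:390]
for n,k in(('ptr',m),('band',g)):
    v,u=np.nonzero(k)
    if len(u): print(n,len(u),u.min()+335,u.max()+335,v.min()+120,v.max()+120,(u.mean()+335).round(2),(v.mean()+120).round(2))
a=cv2.resize(sd[130:230,250:400],(780,520),interpolation=cv2.INTER_CUBIC);cv2.imwrite(f'pics/{sys.argv[1]}.png',a)
E
python3 look.py l1
```

```text
10.45 [ -14.7   24.6   96.8   26.4   26.8 -130.2] [0.6346 0.0079 0.1401] [-1.5  0.2  0.6]
ptr 15 348 354 205 209 351.47 207.0
band 52 363 370 187 194 366.56 190.38
```

The pointer has started to rise, about 9 mm so far. I'll keep going up the slope.

drive_tool --offset '[[-0.1,0,-0.07],[-0.1,0,-0.07],[-0.1,0,-0.07],[-0.1,0,-0.07],[-0.1,0,-0.07],[-0.1,0,-0.07],[-0.1,0,-0.07],[-0.1,0,-0.07],[-0.1,0,-0.07],[-0.1,0,-0.07]]' --turn '[[0,0,0],[0,0,0],[0,0,0],[0,0,0],[0,0,0],[0,0,0],[0,0,0],[0,0,0],[0,0,0],[0,0,0]]' --hand '[0,0,0,0,0,0,0,0,0,0]'

```text
time_s: 11.75
position: [0.6505, 0.0092, 0.1861]
tool_rot: [[-0.806, -0.09, 0.585], [-0.073, 0.996, 0.053], [-0.588, -0.0, -0.809]]
ft_force: [-0.4, -1.0, -3.9]
grip_width: -0.0001
gripper_force: 1.6
```

```bash
python3 look.py l2
```

```text
11.75 [ -14.1   22.3   90.9   20.2   34.1 -122.7] [0.6505 0.0092 0.1861] [-0.4 -1.  -3.9]
ptr 13 353 359 192 196 355.92 193.85
band 52 363 370 187 194 366.56 190.38
```

View pics/l2.png

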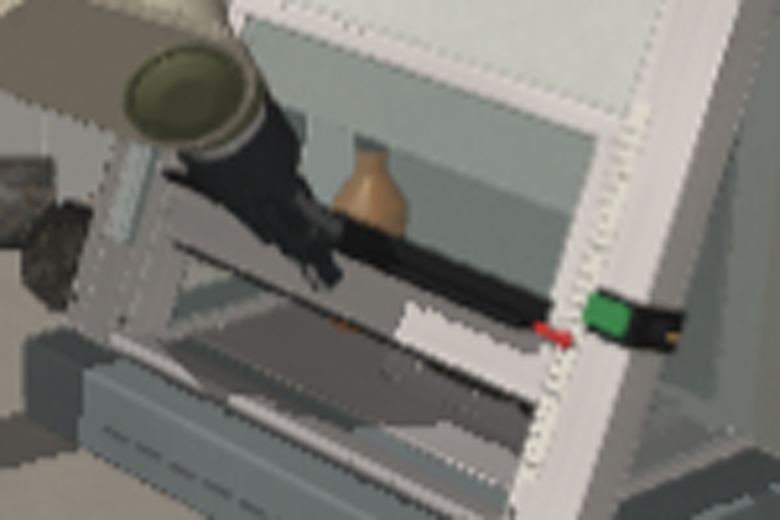

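The pointer is at about (360,196) and the band edge at (363,190), so roughly 22–24 mm remain.

drive_tool --offset '[[-0.08,0,-0.055],[-0.08,0,-0.055],[-0.08,0,-0.055],[-0.06,0,-0.04],[-0.06,0,-0.04],[-0.05,0,-0.035],[-0.03,0,-0.02],[0,0,0],[0,0,0],[0,0,0]]' --turn '[[0,0,0],[0,0,0],[0,0,0],[0,0,0],[0,0,0],[0,0,0],[0,0,0],[0,0,0],[0,0,0],[0,0,0]]' --hand '[0,0,0,0,0,0,0,0,0,0]'

```text
time_s: 13.05
position: [0.6577, 0.0099, 0.2061]
tool_rot: [[-0.805, -0.09, 0.586], [-0.073, 0.996, 0.053], [-0.588, -0.0, -0.809]]
ft_force: [-1.0, 0.0, -1.4]
grip_width: 0.0002
gripper_force: 0.8
```

```bash
python3 look.py l3
python3 - <<'E'
import cv2,numpy as np
from h import get_image,camera_info,observe
w=get_image('wrist');np.save('wM3.npy',camera_info('wrist')['world_to_cam'])
s=get_image('side')[165:225,330:390]
c=np.zeros((600,800,3),np.uint8);c[:,:400][:400]=cv2.resize(s,(400,400),interpolation=cv2.INTER_CUBIC);c[:400,400:]=cv2.resize(w[200:400,0:200],(400,400),interpolation=cv2.INTER_CUBIC);c[400:600,400:667]=cv2.resize(w,(267,200));cv2.imwrite('pics/l3.png',c)
E
```

```text
13.05 [ -13.8   21.6   88.1   18.4   37.2 -120.4] [0.6577 0.0099 0.2061] [-1.   0.  -1.4]
ptr 12 354 361 186 190 357.33 187.83
band 53 363 371 187 194 366.64 190.38
```

View pics/l3.png

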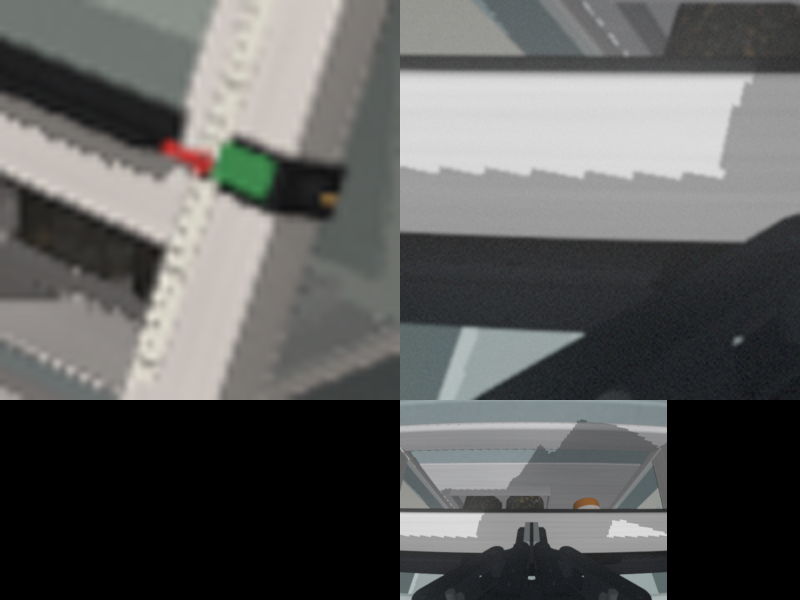

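The pointer tip is about 3 mm below the band's middle. I'll nudge it up 2.5 mm, then back the hand down and out.

drive_tool --offset '[[-0.026,0,-0.018],[-0.026,0,-0.018],[0,0,0],[0.16,0,0.1],[0.16,0,0.1],[0.18,0,-0.26],[0.18,0,-0.26],[0.18,0,-0.26],[0.18,0,-0.26],[0,0,0]]' --turn '[[0,0,0],[0,0,0],[0,0,0],[0,0,0],[0,0,0],[0,0,0],[0,0,0],[0,0,0],[0,0,0],[0,0,0]]' --hand '[0,0,0,0,0,0,0,0,0,0]'

```text
time_s: 14.45
position: [0.6046, 0.0051, 0.2117]
tool_rot: [[-0.805, -0.089, 0.586], [-0.072, 0.996, 0.052], [-0.589, -0.0, -0.808]]
ft_force: [-1.0, 0.6, -0.9]
grip_width: -0.0002
gripper_force: 0.0
```

drive_tool --offset '[[0,0,-0.7],[0,0,-0.7],[0,0,-0.7],[0,0,-0.3],[0,0,0],[0,0,0],[0,0,0],[0,0,0],[0,0,0],[0,0,0]]' --turn '[[0,0,0],[0,0,0],[0,0,0],[0,0,0],[0,0,0],[0,0,0],[0,0,0],[0,0,0],[0,0,0],[0,0,0]]' --hand '[0,0,0,0,0,0,0,0,0,0]'

```text
time_s: 15.7
position: [0.549, 0.0001, 0.2886]
tool_rot: [[-0.806, -0.09, 0.585], [-0.072, 0.996, 0.053], [-0.588, 0.0, -0.809]]
ft_force: [-0.2, 0.0, -0.0]
grip_width: -0.0003
gripper_force: 0.0
```

```bash
python3 look.py l4
python3 - <<'E'
import cv2,numpy as np
from h import *
w=get_image('wrist');ci=camera_info('wrist');s=get_image('side')
hsv=cv2.cvtColor(w,cv2.COLOR_BGR2HSV)
for n,m in(('g',cv2.inRange(hsv,(50,110,40),(85,255,255))),('r',cv2.inRange(hsv,(0,120,80),(8,255,255))|cv2.inRange(hsv,(172,120,80),(180,255,255)))):
    k,l,st,c=cv2.connectedComponentsWithStats(m);print(n,[(st[i].tolist(),c[i].round(1).tolist()) for i in range(1,k) if st[i][4]>15])
s=s[165:225,330:390]
c=np.zeros((400,800,3),np.uint8);c[:,:400]=cv2.resize(s,(400,400),interpolation=cv2.INTER_CUBIC);c[:,400:]=cv2.resize(w[200:400,0:200],(400,400),interpolation=cv2.INTER_CUBIC);cv2.imwrite('pics/l4.png',c)
E
```

```text
15.7 [ -19.1    6.    94.9   19.2   47.2 -123.3] [5.490e-01 1.000e-04 2.886e-01] [-0.2  0.  -0. ]
ptr 14 354 361 185 189 357.79 187.36
band 53 363 371 187 194 366.64 190.38
g [([4, 261, 38, 22, 751], [22.2, 271.4])]
r [([43, 264, 25, 12, 163], [54.1, 269.6])]
```

View pics/l4.png

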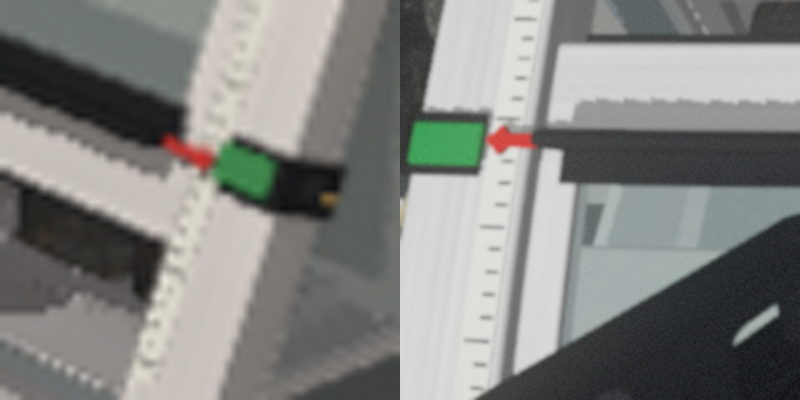

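The side and wrist views both show the pointer tip inside the band, about 2 mm from its middle. The hand is clear, so I'm handing in.

```bash
python3 -c "
from rig import env
print(env.close_job())"
```

```text
the job is handed in; nothing more can be done
None
```

I pressed the green start button fully down, pushed the window up from beneath its lip until the pointer stood about 2 mm from the band's middle, and handed the job in with the hand clear at about 16 s; no verdict came back, and the wrist force briefly read 90 N (limit 120 N) at the bottom of the button press.

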